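# Sweep sticky saw parts into the soak tray and uncap the cleaner

## Robot

A 7-joint arm with a two-finger parallel gripper is mounted at the origin on the work surface. World frame = base frame: x ahead of the robot, y to its left, z up, the work surface at z = 0. Lengths are in m, angles in rad, forces in N, time in s.
With the tool pointing down it reaches from about 0.4 to 0.875 m from the base axis. Payload 6.5 kg.
Tool frame: the origin (TCP) lies between the finger pads; the fingertips stand 22 mm ahead of it and the grasp point (between the pads) lies 3 mm ahead of it; y points along the fingers, x is the direction in which the jaws open and shut, and the axes are right-handed (so a half turn about y gives the same grasp; the last joint's range is limited). The gripper opens to 88 mm and grips with 3 to 60 N. Pads are 18 mm wide; open, the fingers measure 123 mm over their backs; the gripper's body (75 mm by 187 mm) begins 45 mm behind the grasp point.
Start: joints at [1.238, 0.536, -0.004, 1.538, 0.003, 1.067, -0.071], TCP at [0.171, -0.627, 0.261] pointing down, gripper open.
Joint ranges: [-2.7, 2.7], [-0.37, 2.16], [-1.27, 1.26], [0.24, 2.4], [-1.31, 4.45], [0.19, 1.91], [-2.76, 2.76]. Speed limits (rad/s): [2.39, 2.39, 3.14, 3.14, 3.14, 3.14, 3.14].

## Interface

Orientations are given as a 3x3 rotation matrix whose columns are the frame's x, y, z axes.
In Python, from station import manip gives the robot as it stands. The module is installed in compiled form; this text tells all that it offers.
- The arm moves only by the shell command python3 -m pendant 'ROWS' [FORCE]. ROWS is JSON, a list that holds one entry, the list of rows, each a list of 7 numbers: the turn, a rotation vector about the tool's x, y, z normalised to -1 to 1, where 1 is 30 degrees, then the shift along the tool's x, y, z normalised to -1 to 1, where 1 is 25 cm, then the opening, from 0 (shut) to 1 (fully open). In form: [[[wx, wy, wz, dx, dy, dz, claw], ...]]. A call has 1 to 5 rows; each row is the pose to reach, as a shift and turn from the pose measured when the call began, along the tool's axes at that moment; what a row does not reach only later rows make up. A row lasts 1/12 s, in which the tool goes at most 41.7 mm and 7.16 degrees, less where a joint would pass 70% of its speed; a pose out of reach is approached as far as the arm can. A call with a number of a shift or a turn outside -1 to 1 is refused whole. A call with a gripper value outside its range is refused whole. The fingers move at their own pace and stop on an object; FORCE is the grip in N (left out, the last holds). Time passes only in rows, so rows that repeat a pose let the fingers close. It gives the time, the measured TCP pose, the force and the opening at its end, in the units of the state.
- manip.state(): the state, without advancing time (a new reading comes with each control period).
- manip.camera(name): name is "scene" or "top"; returns a dict with "img" (400x640x3 uint8, red, green, blue), "vertical_fov" (degrees; the focal length in pixels is half the picture's height over the tangent of half this angle, whatever the lens; pixels are square), "cx", "cy" (the principal point, pixels), "R" (3x3) and "t" (3): a world point X has camera coordinates R X + t. Camera axes: x right, y down, z forward; pixel columns grow to the right and rows downward; lengths in m; the calibration is good to about 2 mm. A picture is of the moment at which its call begins. There is no depth.
- manip.job_done(): hands the job in, once; it reports no verdict.
The state is a dict: "clock": time; "joint_positions": joint angles; "qd": joint speeds; "joint_torque": joint torques, N m; "tool_pos": TCP position; "eef_rot": TCP orientation; "ft_force": force on the tool from outside, world axes, zero at the start; "moment": the same for the moment, N m; "grip_width": finger opening in m.
Only numpy, scipy, OpenCV 4.12 (cv2) and the standard library are available. Lean on these libraries where they do the work, as an engineer would, in place of code of your own. Each camera call takes 0.05 s, during which the arm holds its last target. There are 200 camera calls.

## Task

Get the saw parts ready to soak: hold the wooden pusher and sweep the three dirty steel parts along the raised board into the sunken soak tray without touching them with the gripper, then stand the pusher upright on the board or bench, out of the tray. Next open the cleaner bottle: press its safety cap down, keep it pressed while turning it a quarter turn anticlockwise (seen from above), and lift it off. Finish while still holding the cap level, about 10 cm straight above the bottle's mouth, and leave the other things on the bench where they are.

Things in the scene. Friction and masses are not known exactly. Their poses are not given: they have to be found in the camera images.
- station: Fixed raised plywood board with a sunken steel tray at its +y end. Origin on the bench under the board; z up. Board top at z 34 mm, x -105..105, y -110..90 mm. Tray from the board's edge at y 90 to its end wall at y 220 mm, same width; floor at z 6, walls 4 thick with tops at z 55 mm, none on the board's side: parts pushed in +y drop over the edge into it.
- pusher: Loose wooden pusher standing on the bench, 0.25 kg. Blade: upright bar 170 mm (x) by 24 mm (y) by 40 mm high; on top of its middle a grip block 70 mm (x) by 26 mm (y), from z 40 to z 82 mm. Origin at the centre of the blade's underside, z up. Take the grip block from above across its 26 mm (y).
- foot: Dirty steel clamp foot lying on the board: round puck, diameter 36 mm, 20 mm high, 0.14 kg. Origin at its centre (10 mm above the board).
- jaw: Dirty steel clamp jaw lying on the board: block 42 (x) by 26 (y) by 20 (z) mm, 0.15 kg. Origin at its centre.
- nut: Dirty large steel hexagon nut lying on the board: 36 mm across flats, 20 mm high, 0.15 kg. Origin at its centre.
- cleaner: White round bottle with a paper band, diameter 84 mm, fixed in a square plywood holder (105 mm wide, 50 high); cannot move or turn. Origin on the bench under the bottle's axis; z up. Shoulder slopes from z 125 mm to the neck at z 155 (diameter 32, two lugs out to diameter 46 mm); mouth with sprung grey disc at z 198 mm.
- cap: Black ribbed safety cap, 58 mm wide, 36 high, 0.06 kg, rib across its top along x. Origin: centre of its bottom rim, 165 mm over the cleaner's origin when locked; z up. Sprung: press 5 to 7 mm down (bottom stop; 9 to 11 N), keep it down, turn anticlockwise seen from above; from 65 to 115 degrees (aim for 90) it lifts straight off. Will not turn clockwise. Grasp across any diameter from above.
- oilcan: Bystander, leave alone: plain bare-metal can, diameter 56 mm, 125 mm tall; origin under its centre. It may stand in either of the two spots shared with the cleaner.
- mug: Bystander, leave alone: white mug, diameter 80 mm, 90 mm tall; origin under its centre.
- tape: Bystander, leave alone: grey tape measure case, 65 by 35 by 60 mm high; origin under its centre.
- screwdriver: Bystander, leave alone: screwdriver lying on the bench, about 0.2 m long along its x; origin near its middle.
- offcut: Bystander, leave alone: pale wood offcut 90 (x) by 45 (y) by 22 mm high; origin under its centre.
- screwbin: Bystander, leave alone: black open parts bin 100 (x) by 140 (y) by 50 mm high; origin under its centre.
- gluejar: Bystander, leave alone: small white jar with grey lid, diameter 60 mm, 85 mm tall; origin under its centre.
There are look-alikes about, which are no part of the job. What is meant by the pusher is not black or yellow, and is the larger of those in its own colour.

How it is judged:
On the way, in this order (a step that is already met when the one before it is completed fails the run):
1. all three steel parts are in the soak tray, with the pusher still in the gripper (y of foot in the frame of station between 0.09 and 0.222 m and x of foot in the frame of station between -0.106 and 0.106 m and z of each of foot, jaw, nut in the frame of station below 0.04 m and y of jaw in the frame of station between 0.09 and 0.222 m and x of jaw in the frame of station between -0.106 and 0.106 m and y of nut in the frame of station between 0.09 and 0.222 m and x of nut in the frame of station between -0.106 and 0.106 m and contact force between the fingers and pusher above 1 N), for 0.2 s.
2. the cap is pressed down on the bottle (z of cap in the frame of cleaner below 0.162 m and angle between the x axis of cap and the x axis of cleaner, either way round below 0.5 rad), for 0.05 s.
3. the pressed cap has been turned past its locking lugs while still on the neck (z of cap in the frame of cleaner below 0.172 m and angle between the x axis of cap and the x axis of cleaner, either way round above 0.85 rad), for 0.05 s.
At the end, for the whole second after the job is handed in: All three parts in the soak tray, below board level; pusher upright (0.15 rad), still, released, out of the tray; cap held by the fingers alone, still, level (0.3 rad), within 35 mm of the bottle's axis, 70 to 195 mm above its closed height, not touching the bottle (y of foot in the frame of station between 0.09 and 0.222 m and x of foot in the frame of station between -0.106 and 0.106 m and z of each of foot, jaw, nut in the frame of station below 0.04 m and y of jaw in the frame of station between 0.09 and 0.222 m and x of jaw in the frame of station between -0.106 and 0.106 m and y of nut in the frame of station between 0.09 and 0.222 m and x of nut in the frame of station between -0.106 and 0.106 m and angle between pusher's own z axis and vertical below 0.15 rad and linear speed of each of pusher, cap below 0.03 m/s and contact force between each of the arm, the fingers and pusher below 0.1 N and height (world z) of pusher below 0.045 m and (y of pusher in the frame of station below 0.095 m or y of pusher in the frame of station above 0.23 m or x of pusher in the frame of station below -0.11 m or x of pusher in the frame of station above 0.11 m) and z of cap in the frame of cleaner between 0.235 and 0.36 m and horizontal distance between cap and cleaner below 0.035 m and angle between cap's own z axis and vertical below 0.3 rad and contact force between the fingers and cap above 1 N and contact force between cap and cleaner below 0.1 N); the arm keeps its last pose, push and grip.
It fails at once if the gripper or arm touched a steel part (contact force between any of the fingers, the arm and foot above 0.5 N or contact force between any of the fingers, the arm and jaw above 0.5 N or contact force between any of the fingers, the arm and nut above 0.5 N).
It fails at once if a bystander was disturbed (distance of any of oilcan, mug, tape, screwdriver, offcut, screwbin, gluejar from where it was at the start of the episode above 0.03 m).
It also fails if it takes over 58 s, if anything falls off the work surface, if the arm or the gripper's body presses on something with over 40 N, if the wrist force passes 120 N, or if a joint passes its speed limit or range.

## Working session

There is one attempt and no reset: what is moved stays moved. The work goes in short steps, Python scripts to look and compute and a shell command to move; the robot and the scene stay as the last step left them, time stands still between calls to the robot, and variables do not carry over. Pictures are saved under pics/ and viewed, about 8 in all and at most 12, crops included, and the job is handed in when it is done.

```bash
mkdir -p pics
cat > h.py <<'E'
import numpy as np, cv2
from station import manip
def cam(n,save=None):
    c=manip.camera(n); c['f']=200/np.tan(np.radians(c['vertical_fov'])/2)
    c['f']=c['img'].shape[0]/2/np.tan(np.radians(c['vertical_fov'])/2)
    np.savez('last_%s.npz'%n,**c)
    if save: cv2.imwrite('pics/'+save,c['img'][:,:,::-1])
    return c
def load(n): 
    c=dict(np.load('last_%s.npz'%n)); return c
def ray(c,u,v,z):
    R,t=np.array(c['R']),np.array(c['t']); d=R.T@np.array([(u-c['cx'])/c['f'],(v-c['cy'])/c['f'],1]); o=-R.T@t
    return o+d*(z-o[2])/d[2]
def proj(c,X):
    p=np.array(c['R'])@np.array(X)+np.array(c['t']); return c['f']*p[:2]/p[2]+[c['cx'],c['cy']]
def rows(target,yaw_vec=None):
    """normalised shift in tool axes to get TCP to target (world)"""
    s=manip.state(); R=np.array(s['eef_rot']); return np.round(R.T@(np.array(target)-s['tool_pos'])/.25,3)
E
python3 - <<'E'
from h import *
for n in('scene','top'):
    c=cam(n,n+'0.png'); print(n,c['img'].shape,c['vertical_fov'],c['cx'],c['cy'],-np.array(c['R']).T@c['t'],c['R'])
s=manip.state(); print(s)
E
```

```text
scene (400, 640, 3) 50.381353342630405 327.11484577666374 206.23880439775493 [1.24847006 0.32597336 0.86134067] [[-0.49712241  0.8676719   0.00384558]
 [ 0.55337955  0.32045974 -0.76881508]
 [-0.66831159 -0.38006714 -0.6394596 ]]
top (400, 640, 3) 52.513209464197814 314.68516170996764 203.989371917819 [ 0.32600611 -0.12591138  1.41508028] [[ 0.02082945 -0.99976047 -0.00671772]
 [-0.99106379 -0.01976187 -0.13191677]
 [ 0.13175242  0.00940544 -0.99123803]]
{'clock': 0.1, 'joint_positions': array([ 1.23777605,  0.53703478, -0.00444194,  1.5387486 ,  0.00261647,
        1.06734749, -0.07119029]), 'qd': array([ 0.0008225 , -0.00222894, -0.00164016, -0.0028439 , -0.00058511,
        0.00117917, -0.00079932]), 'joint_torque': array([ 3.92989372e-03, -5.72082102e+01,  9.94523764e-01, -2.52231538e+01,
       -5.61303855e-02,  1.34551286e-02,  5.22500920e-05]), 'tool_pos': array([ 0.1712329 , -0.62650085,  0.25997274]), 'eef_rot': array([[ 2.63754084e-01, -5.24767561e-04,  9.64589813e-01],
       [-9.64588747e-01,  1.43990600e-03,  2.63754576e-01],
       [-1.52732850e-03, -9.99998826e-01, -1.26403795e-04]]), 'ft_force': array([ 1.04360625,  0.96410077, -0.06324754]), 'moment': array([ 0.02428353, -0.02792059,  0.01536637]), 'grip_width': 0.0880336909149997}
```

View pics/scene0.png

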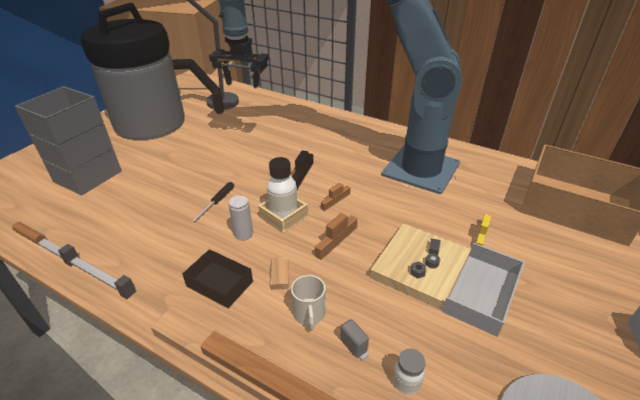

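View pics/top0.png

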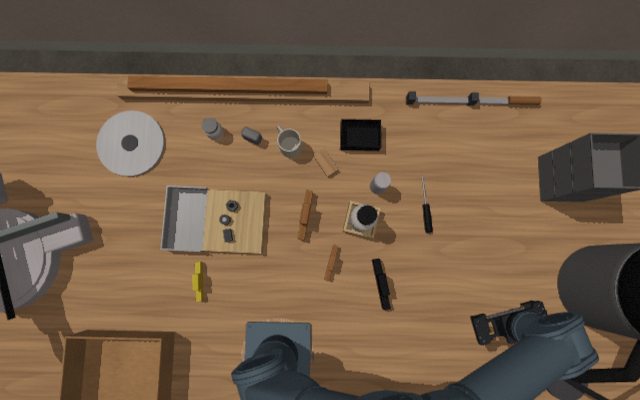

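Scene view: pusher look-alikes are the large brown one (337,235; top 306,215), a small brown one (336,195; top 332,262), a black one (303,165; top 381,284) and a yellow one (484,230; top 198,281). My choice is the larger brown one. The tray lies to the left of the board in the top view (+y world), with the parts at (232,205), (225,219) and (228,236). The bottle is at (365,216) with its black cap.

Run:
```python
from h import *
c=load('top'); i=c['img'][:,:,::-1]
a=cv2.resize(i[170:300,155:410],None,fx=3.1,fy=3.1,interpolation=cv2.INTER_CUBIC); cv2.imwrite('pics/crop1.png',a)
hsv=cv2.cvtColor(np.ascontiguousarray(i),cv2.COLOR_BGR2HSV)
for n,(u,v) in dict(brown=(306,215),sm=(332,262),board=(245,235),bench=(290,260),part=(228,236),holder=(349,206)).items(): print(n,hsv[v-2:v+3,u-2:u+3].reshape(-1,3).mean(0))
for n,z,u,v in[('pusher',.082,306,215),('small',.06,332,262),('foot',.054,225,219),('cap',.2,367,215),('boardcorner',.034,266,191),('bc2',.034,264,253),('can',.125,381,180)]: print(n,ray(c,u,v,z))
```

```text
brown [ 13.68 156.56 118.36]
sm [ 13.96 153.12 128.92]
board [ 18.2   99.72 169.44]
bench [ 14.84 117.2  150.72]
part [114.4    8.    63.96]
holder [ 17.28 104.84 149.8 ]
pusher [ 0.46591355 -0.08532284  0.082     ]
small [ 0.31372215 -0.17435033  0.06      ]
foot [0.44978364 0.1885848  0.054     ]
cap [ 0.45722433 -0.27251357  0.2       ]
boardcorner [0.55147379 0.0562651  0.034     ]
bc2 [0.33883335 0.05524015 0.034     ]
can [ 0.57995054 -0.3263266   0.125     ]
```

View pics/crop1.png

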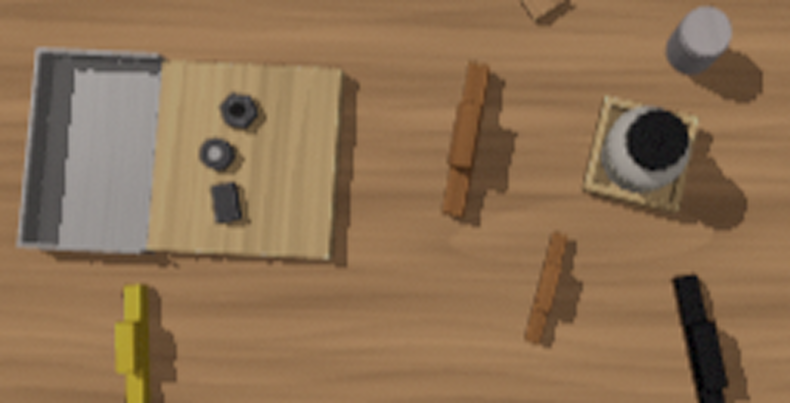

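Crop 1: the larger brown pusher's grip top is centred near crop (466,135), i.e. pixel (305,213), and it is clearly longer than the small brown one. Board corners are at crop (343,69), (331,259), (162,60) and (150,250). The nut is top, the foot in the middle and the jaw below, all about 40–75 mm from the tray edge.

Run:
```python
from h import *
np.set_printoptions(precision=4,suppress=True)
T=load('top');S=load('scene')
P=lambda a,b:(155+(a+.5)/3.1-.5,170+(b+.5)/3.1-.5)
co=[ray(T,*P(a,b),.034)[:2] for a,b in((343,69),(331,259),(162,60),(150,250))]
print('board',co)
print('len',np.linalg.norm(co[0]-co[1]),np.linalg.norm(co[0]-co[2]))
e=co[2]-co[0]+co[3]-co[1]; yaw=np.arctan2(e[1],e[0]); print('station y dir deg',np.degrees(yaw))
def mask(c,lo,hi,box):
    h=cv2.cvtColor(np.ascontiguousarray(c['img']),cv2.COLOR_RGB2HSV); m=cv2.inRange(h,np.array(lo),np.array(hi)); k=np.zeros_like(m);x0,y0,x1,y1=box;k[y0:y1,x0:x1]=255
    m=cv2.bitwise_and(m,k); n,l,s,ce=cv2.connectedComponentsWithStats(m); j=1+np.argmax(s[1:,4]); return (l==j).astype(np.uint8),s[j],ce[j]
m,s,ce=mask(T,(8,135,85),(20,255,255),(290,180,330,245)); print('pusher top',s,ce)
print(cv2.boxPoints(cv2.minAreaRect(cv2.findNonZero(m))))
for q in cv2.boxPoints(cv2.minAreaRect(cv2.findNonZero(m))): print(ray(T,*q,.04)[:2],ray(T,*q,.082)[:2])
cv2.imwrite('m.png',m*255)
# cap both views
for c,b in((T,(350,195,390,235)),(S,(262,150,296,185))):
    m,s,ce=mask(c,(0,0,0),(180,255,45),b); print('cap',s,ce,ray(c,*ce,.201)[:2],ray(c,*ce,.185)[:2], cv2.minEnclosingCircle(cv2.findNonZero(m)))
for b in((222,196,242,212),(217,212,232,226),(220,227,238,245)):
    m,s,ce=mask(T,(0,0,0),(180,90,110),b); print('part',s,ce,ray(T,*ce,.050)[:2])
a=cv2.resize(S['img'][140:330,255:540,::-1],None,fx=2.8,fy=2.8,interpolation=cv2.INTER_CUBIC); cv2.imwrite('pics/crop2.png',a)
```

```text
board [array([0.5482, 0.0585]), array([0.3379, 0.0639]), array([0.5544, 0.2611]), array([0.3436, 0.2624])]
len 0.2103313764974799 0.2026045540126399
station y dir deg 88.30966018837825
pusher top [298 190  15  51 371] [304.7008 214.5445]
[[296.1892 238.8649]
 [304.4324 189.4054]
 [313.027  190.8378]
 [304.7838 240.2973]]
[ 0.3885 -0.0528] [ 0.3866 -0.055 ]
[ 0.5587 -0.0766] [ 0.5515 -0.0781]
[ 0.5542 -0.1062] [ 0.5473 -0.1068]
[ 0.3843 -0.082 ] [ 0.3825 -0.0833]
cap [358 206  19  19 280] [366.7214 214.7286] [ 0.4579 -0.2716] [ 0.4597 -0.2735] ((366.8599853515625, 215.13999938964844), 9.664413452148438)Traceback (most recent call last):
  File "<stdin>", line 18, in <module>
  File "<stdin>", line 11, in mask
    return _wrapfunc(a, 'argmax', axis=axis, out=out, **kwds)
    return bound(*args, **kwds)
ValueError: attempt to get argmax of an empty sequence
```

Run:
```python
from h import *
np.set_printoptions(precision=4,suppress=True)
T=load('top');S=load('scene')
print('proj centre cap', proj(S,[.458,-.2716,.201]),proj(S,[.458,-.2716,.165]))
def comp(c,lo,hi,box):
    h=cv2.cvtColor(np.ascontiguousarray(c['img']),cv2.COLOR_RGB2HSV); x0,y0,x1,y1=box
    m=np.zeros(h.shape[:2],np.uint8); m[y0:y1,x0:x1]=cv2.inRange(h,np.array(lo),np.array(hi))[y0:y1,x0:x1]
    n,l,s,ce=cv2.connectedComponentsWithStats(m); j=1+np.argmax(s[1:,4]); return (l==j).astype(np.uint8),s[j],ce[j]
m,s,ce=comp(S,(0,0,0),(180,255,75),(262,150,296,185)); print('cap scene',s,ce)
for b in((222,196,242,212),(217,212,232,226),(220,227,238,245)):
    m,s,ce=comp(T,(0,0,0),(180,90,110),b); print('part',s,ce,ray(T,*ce,.048)[:2])
a=cv2.resize(S['img'][140:330,255:540,::-1],None,fx=2.8,fy=2.8,interpolation=cv2.INTER_CUBIC); cv2.imwrite('pics/crop2.png',a)
a=cv2.resize(T['img'][180:250,285:395,::-1],None,fx=7,fy=7,interpolation=cv2.INTER_CUBIC); cv2.imwrite('pics/crop3.png',a)
```

```text
proj centre cap [280.872  162.4614] [281.7096 173.1022]
cap scene [270 158  20  21 369] [279.4715 167.8238]
part [226 200  12  12 100] [231.69 205.4 ] [0.4972 0.1695]
part [220 215  11  10  73] [225.1507 219.3836] [0.449  0.1894]
part [223 229  10  13 102] [227.5784 234.9804] [0.3965 0.1786]
```

View pics/crop2.png

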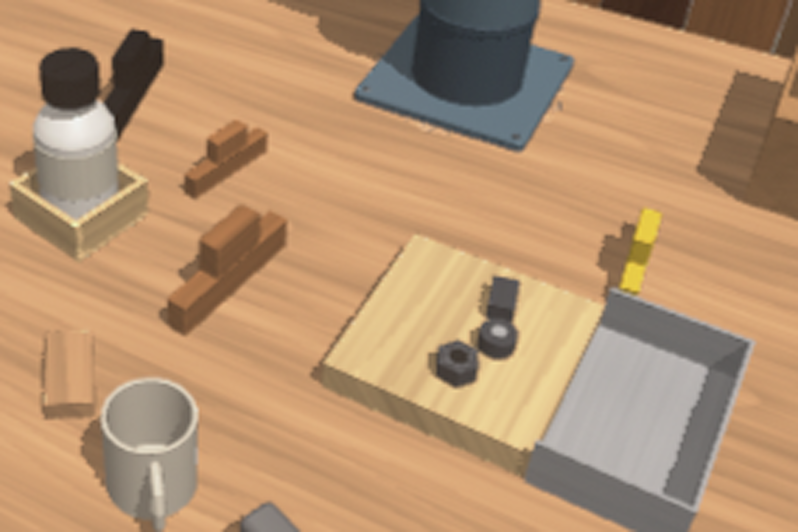

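View pics/crop3.png

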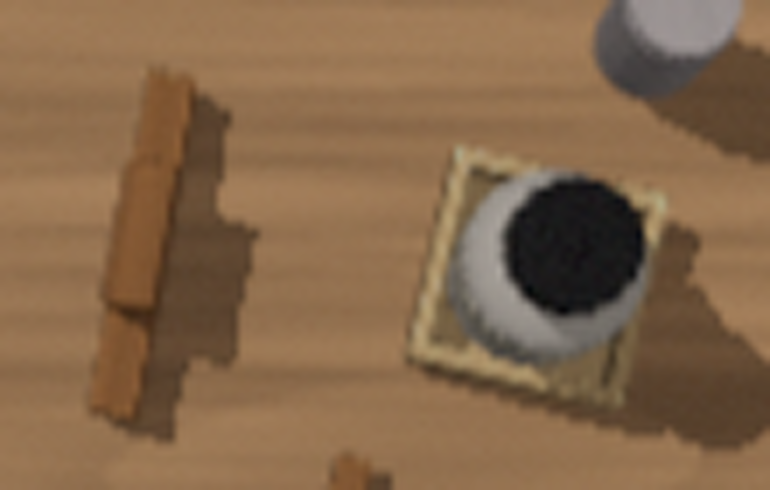

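Crop 2 shows all three parts lying on the board and the chosen pusher, the larger brown one, upright on the bench. Crop 3 gives the grip-top corners (127,163), (177,170), (153,312), (105,305). The holder corners are (455,150), (663,200), (618,405), (410,357), and the cap is centred near (574,245).

Run:
```python
from h import *
np.set_printoptions(precision=4,suppress=True)
T=load('top');S=load('scene')
r=lambda a,b,z:ray(T,285+(a+.5)/7-.5,180+(b+.5)/7-.5,z)[:2]
g=np.array([r(*p,.082) for p in((127,163),(177,170),(153,312),(105,305))]); print('grip',g.mean(0),np.linalg.norm(g[0]-g[3]),np.linalg.norm(g[0]-g[1]),np.degrees(np.arctan2(*((g[0]+g[1]-g[2]-g[3])[::-1]))))
b=np.array([r(*p,.04) for p in((150,68),(192,75),(133,418),(92,408))]); print('blade',b.mean(0),np.linalg.norm(b[0]-b[3]),np.linalg.norm(b[0]-b[1]),np.degrees(np.arctan2(*((b[0]+b[1]-b[2]-b[3])[::-1]))))
h=np.array([r(*p,.05) for p in((455,150),(663,200),(618,405),(410,357))]); print('holder',h.mean(0),np.linalg.norm(h-np.roll(h,1,0),axis=1),np.degrees(np.arctan2(*((h[0]-h[3])[::-1]))))
# scene grip: crop2 top-face corners; grip top face centre
q=lambda a,b,z:ray(S,255+(a+.5)/2.8-.5,140+(b+.5)/2.8-.5,z)[:2]
print('scene grip top',np.array([q(*p,.082) for p in((241,205),(260,212),(222,247),(200,240))]).mean(0))
print('scene holder',np.array([q(*p,.05) for p in((10,182),(76,228),(147,180),(79,140))]))
for y in(-.268,-.270,-.272,-.276): print(y,[proj(S,[x,y,.183])[0].round(1) for x in(.45,.455,.46,.465)])
print(rows([.465,-.085,.18]))
```

```text
grip [ 0.4709 -0.0807] 0.068242118341557 0.02395254039996849 -7.775777099183732
blade [ 0.4737 -0.0801] 0.1688972818372275 0.020932256962439912 -8.299590393191563
holder [ 0.4587 -0.2711] [0.103  0.1033 0.1018 0.1021] -11.571459727854853
scene grip top [ 0.4726 -0.0831]
scene holder [[ 0.4975 -0.3383]
 [ 0.5232 -0.2353]
 [ 0.4213 -0.2134]
 [ 0.3996 -0.3163]]
-0.268 [np.float64(284.0), np.float64(283.0), np.float64(282.0), np.float64(280.9)]
-0.27 [np.float64(283.4), np.float64(282.4), np.float64(281.4), np.float64(280.3)]
-0.272 [np.float64(282.8), np.float64(281.8), np.float64(280.8), np.float64(279.7)]
-0.276 [np.float64(281.6), np.float64(280.6), np.float64(279.6), np.float64(278.6)]
[-1.779  0.322  1.705]
```

```bash
M="python3 -m pendant"
$M '[[[0,0,0,-0.59,0,0.57,1],[0,0,0,-0.59,0,0.57,1],[0,0,0,-0.59,0,0.57,1],[0,0,0,-0.59,0,0.57,1],[0,0,0,-0.59,0,0.57,1]]]' 30
$M '[[[0,0,0,-0.59,0,0.57,1],[0,0,0,-0.59,0,0.57,1],[0,0,0,-0.59,0,0.57,1],[0,0,0,-0.59,0,0.57,1],[0,0,0,-0.59,0,0.57,1]]]'
$M '[[[0,0,0,-0.59,0,0.57,1],[0,0,0,-0.59,0,0.57,1],[0,0,0,-0.59,0,0.57,1],[0,0,0,-0.59,0,0.57,1],[0,0,0,-0.59,0,0.57,1]]]'
cat >> h.py <<'E'
def go(x,y,z,ang):
    """ang: wanted world heading (deg) of tool x; prints wx,wy,wz (units of 30deg), dx,dy,dz (units .25 m)"""
    from scipy.spatial.transform import Rotation as Ro
    s=manip.state(); R=np.array(s['eef_rot']); a=np.radians(ang); X=np.array([np.cos(a),np.sin(a),0]); Y=np.array([0,0,-1.]); G=np.c_[X,Y,np.cross(X,Y)]
    w=np.degrees(Ro.from_matrix(R.T@G).as_rotvec())/30
    print('t',round(s['clock'],2),'pos',np.round(s['tool_pos'],4),'hd',np.degrees(np.arctan2(R[1,0],R[0,0])).round(1),'w',w.round(2),'d',rows([x,y,z]),'F',np.round(s['ft_force'],1),'g',round(s['grip_width'],4),'q',np.round(s['joint_positions'],2))
E
python3 -c "from h import *; go(.472,-.0815,.17,-98)"
```

```text
clock: 0.52
tool_pos: [0.2705, -0.4442, 0.2598]
eef_rot: [[0.264, -0.001, 0.964], [-0.964, 0.002, 0.264], [-0.002, -1.0, -0.0]]
ft_force: [1.0, -0.1, 0.1]
grip_width: 0.0878
clock: 0.93
tool_pos: [0.3693, -0.2623, 0.2601]
eef_rot: [[0.264, -0.001, 0.964], [-0.964, 0.002, 0.264], [-0.002, -1.0, -0.0]]
ft_force: [0.6, 0.0, 1.0]
grip_width: 0.0885
clock: 1.35
tool_pos: [0.4682, -0.0803, 0.2604]
eef_rot: [[0.264, -0.001, 0.964], [-0.964, 0.002, 0.264], [-0.002, -1.0, -0.0]]
ft_force: [0.2, -0.1, 0.0]
grip_width: 0.0885
t 1.35 pos [ 0.4682 -0.0803  0.2604] hd -74.7 w [ 0.    0.78 -0.  ] d [0.01  0.361 0.014] F [ 0.2 -0.1  0. ] g 0.0885 q [ 0.36  0.26 -0.33  1.97  0.1   0.93 -1.32]
```

```bash
M="python3 -m pendant"
$M '[[[0,0.2,0,0.01,0.15,0.015,1],[0,0.4,0,0.01,0.25,0.015,1],[0,0.6,0,0.01,0.36,0.015,1],[0,0.78,0,0.01,0.36,0.015,1],[0,0.78,0,0.01,0.36,0.015,1]]]' >/dev/null
python3 - <<'E'
from h import *
go(.472,-.0815,.068,-98); c=cam('top'); cv2.imwrite('pics/top1.png',cv2.resize(c['img'][160:280,230:420,::-1],None,fx=4,fy=4))
E
```

```text
t 1.77 pos [ 0.471  -0.0812  0.1687] hd -98.2 w [ 0.01 -0.01 -0.  ] d [0.002 0.403 0.006] F [ 0.6 -0.  -0.1] g 0.0884 q [ 0.26  0.4  -0.22  2.04  0.13  0.72 -1.75]
```

View pics/top1.png

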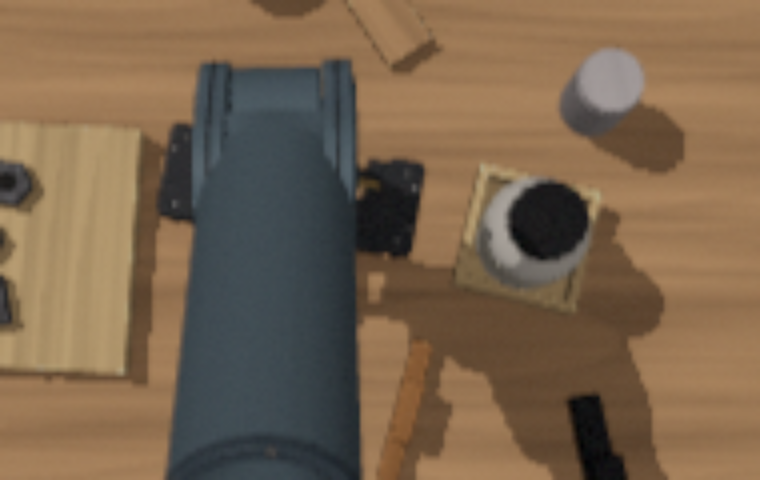

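The arm hides the grip, and the gripper body is clear of the bottle at (530,230). I'll descend and grasp.

```bash
M="python3 -m pendant"
$M '[[[0,0,0,0,0.13,0.005,1],[0,0,0,0,0.26,0.005,1],[0,0,0,0,0.36,0.005,1],[0,0,0,0,0.4,0.005,1],[0,0,0,0,0.4,0.005,1]]]' >/dev/null
python3 -c "from h import *; go(.472,-.0815,.068,-98)"
$M '[[[0,0,0,0,0,0,0],[0,0,0,0,0,0,0],[0,0,0,0,0,0,0],[0,0,0,0,0,0,0],[0,0,0,0,0,0,0]]]' 40
$M '[[[0,0,0,0,0,0,0],[0,0,0,0,0,0,0],[0,0,0,0,0,0,0],[0,0,0,0,0,0,0],[0,0,0,0,0,0,0]]]'
python3 -c "from h import *; go(.472,-.0815,.15,-98)"
```

```text
t 2.23 pos [ 0.4721 -0.0811  0.0687] hd -97.8 w [ 0.01  0.01 -0.  ] d [ 0.002  0.003 -0.   ] F [ 1.2  0.3 -0.1] g 0.0881 q [ 0.22  0.58 -0.18  2.08  0.2   0.5  -1.81]
clock: 2.65
tool_pos: [0.4728, -0.0813, 0.0696]
eef_rot: [[-0.136, -0.003, 0.991], [-0.991, 0.002, -0.136], [-0.002, -1.0, -0.004]]
ft_force: [0.1, 0.3, -0.1]
grip_width: 0.0571
clock: 3.07
tool_pos: [0.4727, -0.0814, 0.0695]
eef_rot: [[-0.136, -0.004, 0.991], [-0.991, 0.002, -0.136], [-0.002, -1.0, -0.004]]
ft_force: [-0.4, -0.2, 0.4]
grip_width: 0.0259
t 3.07 pos [ 0.4727 -0.0814  0.0695] hd -97.8 w [ 0.01  0.01 -0.  ] d [ 0.    -0.322 -0.004] F [-0.4 -0.2  0.4] g 0.0259 q [ 0.22  0.58 -0.18  2.08  0.2   0.5  -1.81]
```

```bash
M="python3 -m pendant"
$M '[[[0,0,0,0,-0.12,0,0],[0,0,0,0,-0.24,0,0],[0,0,0,0,-0.34,0,0],[0,0,0,0,-0.34,0,0],[0,0,0,0,-0.34,0,0]]]' >/dev/null
python3 -c "from h import *; go(.4447,.1165,.153,-91.7)"
```

```text
t 3.48 pos [ 0.4734 -0.0817  0.1551] hd -97.9 w [ 0.   -0.21 -0.  ] d [-0.77   0.01  -0.222] F [ 0.4 -0.9 -3. ] g 0.0261 q [ 0.26  0.42 -0.22  2.05  0.14  0.69 -1.76]
```

```bash
M="python3 -m pendant"
$M '[[[0,-0.1,0,-0.13,0.005,-0.04,0],[0,-0.21,0,-0.29,0.005,-0.08,0],[0,-0.21,0,-0.45,0.005,-0.13,0],[0,-0.21,0,-0.61,0.005,-0.18,0],[0,-0.21,0,-0.77,0.005,-0.222,0]]]' >/dev/null
$M '[[[0,0,0,0,0,0,0],[0,0,0,0,0,0,0],[0,0,0,0,0,0,0]]]' >/dev/null
python3 - <<'E'
from h import *
go(.4447,.1165,.1065,-91.7); c=cam('scene'); cv2.imwrite('pics/sc2.png',cv2.resize(c['img'][160:340,330:560,::-1],None,fx=3.2,fy=3.2))
E
```

```text
t 4.15 pos [0.4413 0.1169 0.1508] hd -91.5 w [0.02 0.01 0.  ] d [0.001 0.177 0.015] F [ 0.5 -0.3 -3.5] g 0.0257 q [-0.11  0.41 -0.3   2.1   0.18  0.67 -2.12]
```

View pics/sc2.png

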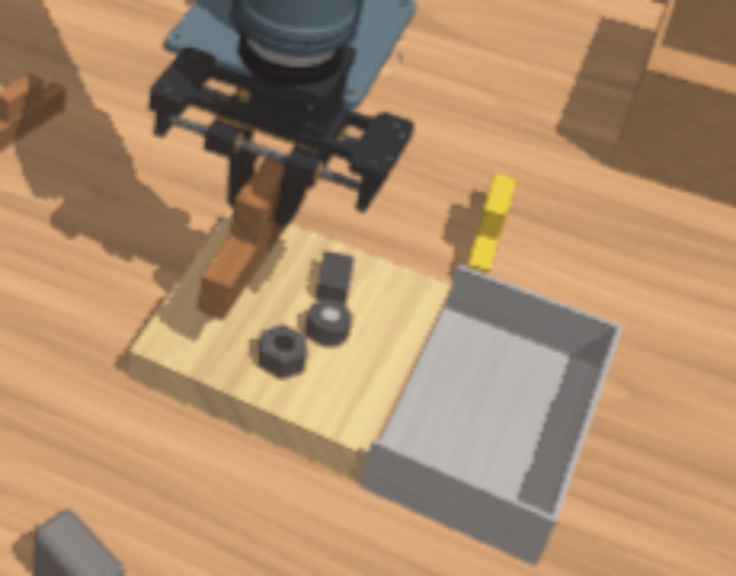

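Pusher hangs level above the board at about (240,250), with all three parts ahead of it between it and the tray. I'll lower it and sweep.

```bash
M="python3 -m pendant"
$M '[[[0,0,0,0,0.06,0.015,0],[0,0,0,0,0.12,0.015,0],[0,0,0,0,0.177,0.015,0],[0,0,0,0,0.177,0.015,0],[0,0,0,0,0.177,0.015,0]]]' >/dev/null
python3 -c "from h import *; go(.4493,.2735,.1065,-91.7)"
```

```text
t 4.62 pos [0.4448 0.1143 0.1062] hd -91.8 w [ 0.02 -0.    0.  ] d [-0.637 -0.002 -0.002] F [-0.3 -0.6 -2.6] g 0.0255 q [-0.13  0.49 -0.26  2.11  0.23  0.57 -2.16]
```

```bash
M="python3 -m pendant"
$M '[[[0,0,0,-0.04,0,0,0],[0,0,0,-0.08,0,0,0],[0,0,0,-0.12,0,0,0],[0,0,0,-0.16,0,0,0],[0,0,0,-0.2,0,0,0]]]' >/dev/null
$M '[[[0,0,0,-0.04,0,0,0],[0,0,0,-0.08,0,0,0],[0,0,0,-0.12,0,0,0],[0,0,0,-0.16,0,0,0],[0,0,0,-0.2,0,0,0]]]' >/dev/null
python3 -c "from h import *; go(.4493,.2735,.1065,-91.7)"
```

```text
t 5.45 pos [0.4478 0.2159 0.1063] hd -91.8 w [ 0.02 -0.    0.01] d [-0.231 -0.001 -0.001] F [-0.6 -4.4  0.2] g 0.0258 q [-0.33  0.54 -0.26  2.02  0.23  0.62 -2.34]
```

```bash
M="python3 -m pendant"
$M '[[[0,0,0,-0.05,0,0,0],[0,0,0,-0.1,0,0,0],[0,0,0,-0.15,0,0,0],[0,0,0,-0.2,0,0,0],[0,0,0,-0.25,0,0,0]]]' >/dev/null
$M '[[[0,0,0,0,0,0,0],[0,0,0,0,0,0,0],[0,0,0,0,0,0,0],[0,0,0,0,0,0,0]]]' >/dev/null
python3 - <<'E'
from h import *
go(.4463,.1615,.1065,-91.7); cam('top'); c=cam('scene'); cv2.imwrite('pics/sc3.png',cv2.resize(c['img'][160:340,330:560,::-1],None,fx=3.2,fy=3.2))
E
```

```text
t 6.2 pos [0.4515 0.2791 0.1098] hd -91.8 w [ 0.01 -0.    0.01] d [ 0.471  0.016 -0.006] F [-0.6 -2.1  8. ] g 0.0258 q [-0.44  0.58 -0.26  1.94  0.23  0.67 -2.44]
```

View pics/sc3.png

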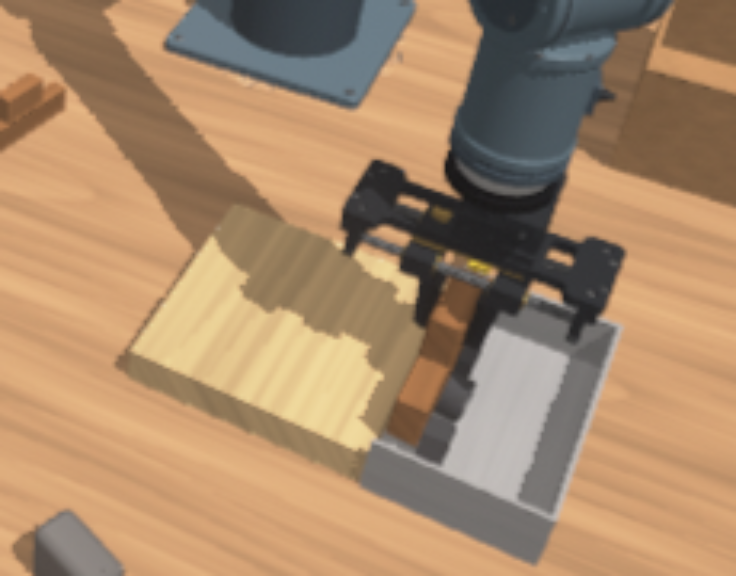

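The three parts have gone over the edge and stand just in front of or under the blade around (450,400), and the blade is riding on them with 8 N up. I'll lift straight up and look.

```bash
M="python3 -m pendant"
$M '[[[0,0,0,0,-0.06,0,0],[0,0,0,0,-0.12,0,0],[0,0,0,0,-0.18,0,0],[0,0,0,0,-0.24,0,0],[0,0,0,0,-0.24,0,0]]]' >/dev/null
$M '[[[0,0,0,0.1,0,0,0],[0,0,0,0.2,0,0,0],[0,0,0,0.3,0,0,0],[0,0,0,0.4,0,0,0],[0,0,0,0.47,0,0,0]]]' >/dev/null
python3 - <<'E'
from h import *
go(.4463,.1615,.1055,-91.7); cam('top'); c=cam('scene'); cv2.imwrite('pics/sc4.png',cv2.resize(c['img'][160:340,330:560,::-1],None,fx=3.2,fy=3.2))
E
```

```text
t 7.13 pos [0.4492 0.1633 0.1716] hd -91.8 w [ 0.01 -0.    0.  ] d [ 0.007  0.265 -0.01 ] F [-0.8 -1.  -2.5] g 0.0256 q [-0.21  0.4  -0.28  2.04  0.16  0.73 -2.19]
```

View pics/sc4.png

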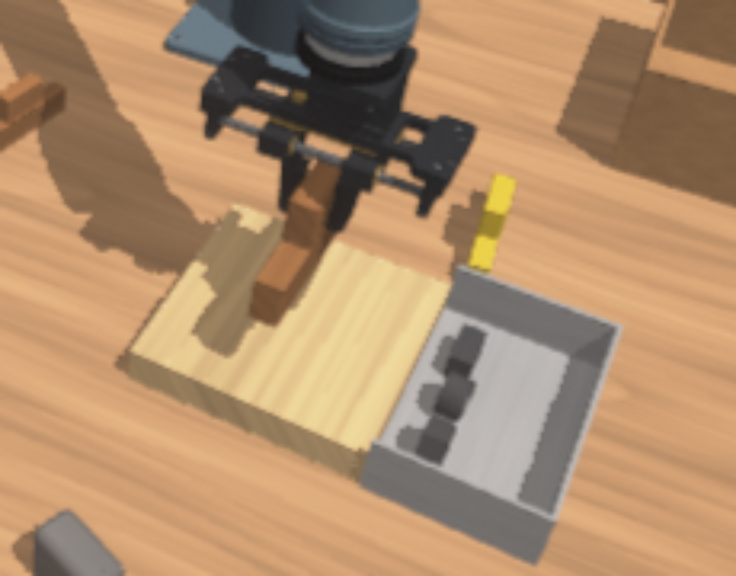

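All three parts now stand in the tray at about (465,350), (455,395) and (435,440), with the pusher still gripped above the board. I'll set it down.

```bash
M="python3 -m pendant"
$M '[[[0,0,0,0,0.08,0,0],[0,0,0,0,0.16,0,0],[0,0,0,0,0.23,0,0],[0,0,0,0,0.25,0,0],[0,0,0,0,0.25,0,0]]]' >/dev/null
python3 -c "from h import *; go(.4463,.1615,.1035,-91.7)"
$M '[[[0,0,0,0,0.01,0,0],[0,0,0,0,0.015,0,0],[0,0,0,0,0.02,0,0],[0,0,0,0,0.02,0,0]]]' >/dev/null
python3 -c "from h import *; go(.4463,.1615,.1035,-91.7)"
```

```text
t 7.65 pos [0.448  0.1628 0.1076] hd -91.9 w [ 0.01 -0.01  0.01] d [ 0.005  0.017 -0.007] F [-0.7 -0.4 -3. ] g 0.026 q [-0.24  0.51 -0.25  2.07  0.22  0.59 -2.24]
t 7.98 pos [0.4494 0.1636 0.1037] hd -91.9 w [ 0.01 -0.01  0.  ] d [ 0.009  0.001 -0.012] F [2.5 1.  4. ] g 0.0256 q [-0.24  0.52 -0.24  2.07  0.22  0.58 -2.25]
```

```bash
M="python3 -m pendant"
$M '[[[0,0,0,0,0,0,0.7],[0,0,0,0,0,0,0.7],[0,0,0,0,0,0,0.7],[0,0,0,0,0,0,0.7],[0,0,0,0,0,0,0.7]]]' >/dev/null
$M '[[[0,0,0,0,-0.05,0,0.7],[0,0,0,0,-0.12,0,0.7],[0,0,0,0,-0.26,0,0.7],[0,0,0,0,-0.42,0,1],[0,0,0,0,-0.58,0,1]]]' 
python3 -c "from h import *; go(.4597,-.2735,.26,-98)"
```

```text
clock: 8.82
tool_pos: [0.4489, 0.1634, 0.2498]
eef_rot: [[-0.033, -0.006, 0.999], [-0.999, -0.002, -0.034], [0.002, -1.0, -0.006]]
ft_force: [1.5, 0.1, 0.5]
grip_width: 0.0732
t 8.82 pos [0.4489 0.1634 0.2498] hd -91.9 w [0.01 0.2  0.01] d [ 1.745 -0.037  0.101] F [1.5 0.1 0.5] g 0.0732 q [-0.18  0.28 -0.31  1.97  0.11  0.91 -2.15]
```

```bash
M="python3 -m pendant"
$M '[[[0,0,0,0.16,-0.04,0.01,1],[0,0,0,0.32,-0.04,0.02,1],[0,0,0,0.48,-0.04,0.03,1],[0,0,0,0.64,-0.04,0.04,1],[0,0,0,0.8,-0.04,0.05,1]]]' >/dev/null
$M '[[[0,0,0,0.16,0,0.01,1],[0,0,0,0.32,0,0.02,1],[0,0,0,0.48,0,0.03,1],[0,0.1,0,0.64,0,0.04,1],[0,0.2,0,0.8,0,0.05,1]]]' >/dev/null
python3 - <<'E'
from h import *
go(.4597,-.2735,.26,-98); cam('scene'); c=cam('top')
S=load('scene')
cv2.imwrite('pics/st.png',np.vstack([cv2.resize(S['img'][140:330,255:540,::-1],(600,400)),cv2.resize(c['img'][170:270,150:420,::-1],(540,200)).repeat(1,0)[:, :600] if False else cv2.copyMakeBorder(cv2.resize(c['img'][170:270,150:420,::-1],(540,200)),0,0,0,60,0)]))
E
```

```text
t 9.65 pos [ 0.4596 -0.241   0.2609] hd -98.0 w [ 0.01 -0.    0.01] d [0.129 0.004 0.019] F [ 0.4 -0.1  0.2] g 0.0882 q [ 0.43  0.32 -0.04  1.88  0.02  0.95 -1.34]
```

View pics/st.png

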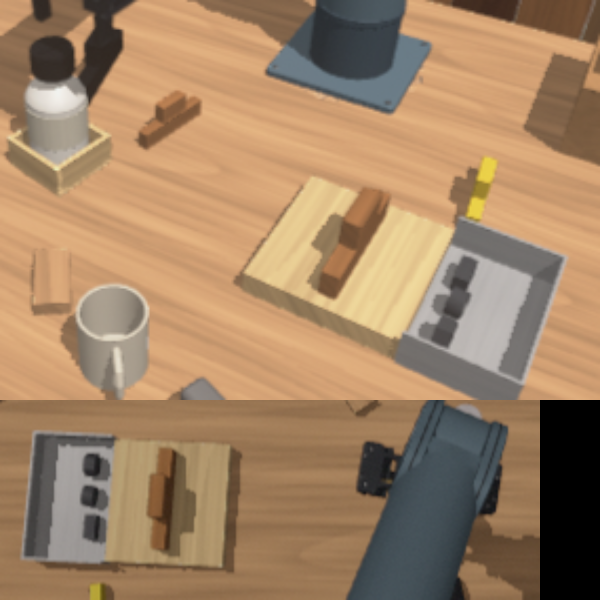

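The pusher stands upright on the board (355,240) with the parts in the tray, and the cap is unobstructed at (52,58). Next I'll centre over the cap, descend and grip.

```bash
M="python3 -m pendant"
$M '[[[0,0,0,0.129,0,0.019,1],[0,0,0,0.129,0,0.019,1],[0,0,0,0.129,0,0.019,1],[0,0,0,0.129,0,0.019,1]]]' >/dev/null
$M '[[[0,0,0,0,0.08,0,1],[0,0,0,0,0.16,0,1],[0,0,0,0,0.24,0,1],[0,0,0,0,0.276,0,1],[0,0,0,0,0.276,0,1]]]' >/dev/null
python3 -c "from h import *; go(.4597,-.2735,.191,-98)"
```

```text
t 10.5 pos [ 0.4571 -0.2758  0.1899] hd -98.4 w [ 0.02 -0.01  0.01] d [-0.011 -0.005  0.009] F [ 0.2 -0.3 -0.5] g 0.0878 q [ 0.48  0.44 -0.03  1.9   0.02  0.81 -1.28]
```

```bash
M="python3 -m pendant"
$M '[[[0,0,0,-0.01,-0.005,0.009,0.55],[0,0,0,-0.01,-0.005,0.009,0.55],[0,0,0,-0.01,-0.005,0.009,0.55],[0,0,0,-0.01,-0.005,0.009,0.55],[0,0,0,-0.01,-0.005,0.009,0.55]]]' 20
$M '[[[0,0,0,0,0,0,0.4],[0,0,0,0,0,0,0.4],[0,0,0,0,0,0,0.4],[0,0,0,0,0,0,0.4]]]' 20
python3 -c "from h import *; go(.4597,-.2735,.191,-98)"
```

```text
clock: 10.92
tool_pos: [0.4601, -0.2743, 0.1918]
eef_rot: [[-0.146, -0.009, 0.989], [-0.989, -0.003, -0.146], [0.005, -1.0, -0.008]]
ft_force: [0.6, 1.4, 2.2]
grip_width: 0.0577
clock: 11.25
tool_pos: [0.4601, -0.2743, 0.1919]
eef_rot: [[-0.146, -0.009, 0.989], [-0.989, -0.003, -0.146], [0.005, -1.0, -0.008]]
ft_force: [1.0, -0.4, -1.8]
grip_width: 0.0579
t 11.25 pos [ 0.4601 -0.2743  0.1919] hd -98.4 w [ 0.02 -0.01  0.01] d [-0.003  0.004 -0.002] F [ 1.  -0.4 -1.8] g 0.0579 q [ 0.47  0.44 -0.03  1.9   0.02  0.82 -1.29]
```

Gripped at 57.9 mm, which matches the 58 mm cap, and centred with little side force. I'll raise the grip to 55 N and press.

```bash
M="python3 -m pendant"
$M '[[[0,0,0,0,0,0,0],[0,0,0,0,0,0,0],[0,0,0,0,0.012,0,0],[0,0,0,0,0.02,0,0],[0,0,0,0,0.024,0,0]]]' 55 >/dev/null
python3 -c "from h import *; go(.4601,-.2743,.185,-98)"
$M '[[[0,0,0,0,0.004,0,0],[0,0,0,0,0.004,0,0],[0,0,0,0,0.004,0,0]]]' >/dev/null
python3 -c "from h import *; go(.4601,-.2743,.185,-98)"
```

```text
t 11.67 pos [ 0.4602 -0.2744  0.1863] hd -98.4 w [ 0.02 -0.01  0.01] d [-0.001  0.005 -0.   ] F [-2.2  1.9  8.3] g 0.0575 q [ 0.47  0.44 -0.03  1.9   0.03  0.8  -1.29]
t 11.92 pos [ 0.4602 -0.2744  0.1859] hd -98.4 w [ 0.02 -0.01  0.01] d [-0.     0.004 -0.001] F [-2.7  2.2  8.2] g 0.0571 q [ 0.47  0.44 -0.03  1.9   0.03  0.8  -1.29]
```

```bash
M="python3 -m pendant"
$M '[[[0,0,0,0,0.01,0,0],[0,-0.15,0,0,0.012,0,0],[0,-0.3,0,0,0.012,0,0],[0,-0.45,0,0,0.012,0,0],[0,-0.6,0,0,0.012,0,0]]]' >/dev/null
python3 -c "from h import *; go(.4601,-.2743,.184,-10)"
```

```text
t 12.33 pos [ 0.4612 -0.2747  0.1847] hd -80.2 w [ 0.02 -2.34 -0.  ] d [-0.002  0.003 -0.004] F [-3.6  2.  15.7] g 0.0577 q [ 0.53  0.45 -0.1   1.9   0.07  0.8  -1.01]
```

```bash
M="python3 -m pendant"
$M '[[[0,-0.2,0,0,0.006,-0.004,0],[0,-0.4,0,0,0.006,-0.004,0],[0,-0.6,0,0,0.006,-0.004,0],[0,-0.8,0,0,0.006,-0.004,0],[0,-0.8,0,0,0.006,-0.004,0]]]' >/dev/null
python3 -c "from h import *; go(.4601,-.2743,.184,-8)"
$M '[[[0,-0.2,0,0,0.006,0,0],[0,-0.4,0,0,0.006,0,0],[0,-0.6,0,0,0.006,0,0],[0,-0.8,0,0,0.006,0,0],[0,-0.8,0,0,0.006,0,0]]]' >/dev/null
python3 -c "from h import *; go(.4601,-.2743,.184,-8)"
```

```text
t 12.75 pos [ 0.4611 -0.2748  0.1847] hd -55.9 w [ 0.01 -1.6  -0.  ] d [-0.004  0.003 -0.002] F [-3.7  2.8 14.1] g 0.0573 q [ 0.61  0.45 -0.2   1.89  0.13  0.81 -0.64]
t 13.17 pos [ 0.4609 -0.2743  0.1847] hd -31.6 w [ 0.01 -0.79 -0.01] d [-0.003  0.003 -0.002] F [-6.6  4.5 17.7] g 0.0575 q [ 0.69  0.46 -0.3   1.89  0.19  0.82 -0.27]
```

```bash
M="python3 -m pendant"
$M '[[[0,-0.2,0,0,0.006,0,0],[0,-0.4,0,0,0.006,0,0],[0,-0.6,0,0,0.006,0,0],[0,-0.79,0,0,0.006,0,0],[0,-0.79,0,0,0.006,0,0]]]' >/dev/null
python3 -c "from h import *; go(.4601,-.2743,.195,-8); print(manip.state()['moment'])"
$M '[[[0,0,0,0,-0.02,0,0],[0,0,0,0,-0.04,0,0],[0,0,0,0,-0.05,0,0],[0,0,0,0,-0.06,0,0],[0,0,0,0,-0.06,0,0]]]' >/dev/null
python3 -c "from h import *; go(.4601,-.2743,.292,-8); print(manip.state()['moment'])"
```

```text
t 13.58 pos [ 0.4606 -0.2741  0.1847] hd -7.6 w [ 0.01  0.01 -0.01] d [-0.002 -0.041 -0.001] F [-8.   5.1 19.1] g 0.0571 q [ 0.76  0.48 -0.4   1.88  0.25  0.83  0.1 ]
[0.72114944 1.32690971 0.09442919]
t 14.0 pos [ 0.4605 -0.2741  0.1997] hd -7.6 w [ 0.01  0.01 -0.01] d [-0.003 -0.369 -0.003] F [-2.   0.3 -0.9] g 0.0577 q [ 0.77  0.46 -0.4   1.87  0.24  0.86  0.11]
[-0.01294247  0.14700755 -0.01503153]
```

Lifted past the closed height with no pull, so the cap is free. I'll raise it to about 100 mm above closed height.

```bash
M="python3 -m pendant"
$M '[[[0,0,0,0,-0.08,0,0],[0,0,0,0,-0.16,0,0],[0,0,0,0,-0.25,0,0],[0,0,0,0,-0.33,0,0],[0,0,0,0,-0.4,0,0]]]' >/dev/null
$M '[[[0,0,0,0,0,0,0],[0,0,0,0,0,0,0],[0,0,0,0,0,0,0],[0,0,0,0,0,0,0]]]' >/dev/null
python3 - <<'E'
from h import *
go(.4601,-.2743,.295,-8); print(np.round(manip.state()['qd'],3)); c=cam('scene'); cv2.imwrite('pics/end.png',cv2.resize(c['img'][100:330,220:540,::-1],None,fx=2.4,fy=2.4))
E
```

```text
t 14.75 pos [ 0.4607 -0.2735  0.2992] hd -7.6 w [ 0.01  0.01 -0.01] d [-0.002  0.017 -0.004] F [ 0.2  0.6 -1. ] g 0.0576 q [ 0.8   0.34 -0.44  1.78  0.17  1.07  0.17]
[ 0.001  0.001 -0.001 -0.003 -0.001  0.004  0.002]
```

View pics/end.png

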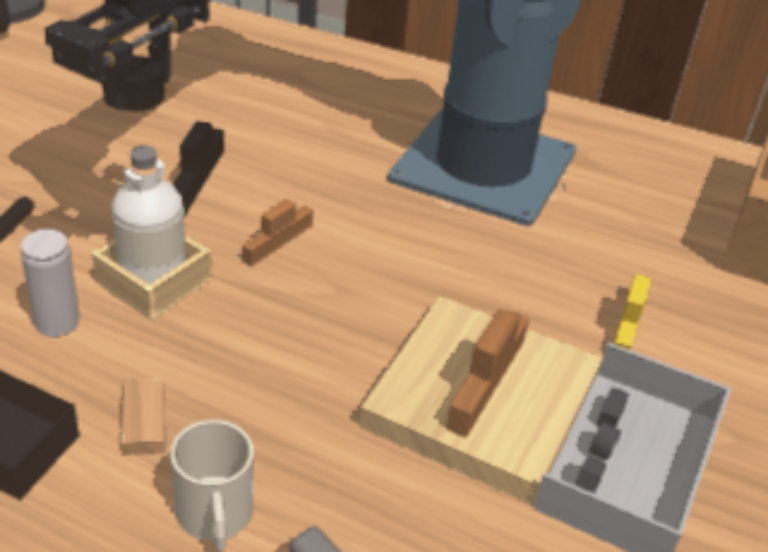

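The cap is held level at (135,85), straight above the open mouth with its grey disc at (143,157). The pusher is upright on the board (490,370), the parts are in the tray, and the bystanders in view are where they were. I'm handing in.

```bash
python3 -c "from h import *; print(manip.job_done())"
```

```text
the job is handed in; nothing more can be done
None
```

I finished the job and handed it in at about 15 s of the 58 s allowed; `job_done` gives no verdict.

- **Sweep:** I took the larger brown pusher by its grip block (25.9 mm measured, 26 mm stated) and swept all three steel parts into the tray. I then stood the pusher upright on the board and let go.
- **Cap:** I gripped it at 55 N and pressed it about 6–7 mm down. I turned it about 90° anticlockwise while pressed and lifted it free.

**Last checks:**
- **Final pose:** the arm is still, with the cap gripped at 57.6 mm. It is about 107 mm above its closed height and within about 1 mm of the measured bottle axis.
- **Final picture:** the bottle's mouth is open, the pusher stands on the board, and the parts are in the tray. The bystanders in view look unmoved; I judged that by eye, and the glue jar and most of the tape measure and screwdriver were outside the final crop.

**What went less cleanly:**
- The parts ended standing on edge in the tray rather than flat. By their sizes their centres should still be below the 40 mm limit.
- At the end of the sweep the blade briefly rode on the parts, with about 8 N upwards on the tool. I lifted it straight off.
- The vertical force rose to about 19 N, with up to 9 N sideways, while I turned the cap. It fell back to near zero once the cap was lifted.

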